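# Start the tortilla press's hold-down screw in its deep well

## Task

Fasten the green tortilla press to the board: swing the metal cover well clear of the press's deep hold-down well, take the red-winged screw from its wooden stand and lower it upright down the well. Feel for the start of the coarse thread at the bottom without forcing the screw, then turn it clockwise until its collar is fully home on the mouth of the well, let go, and leave the cup, pitcher and basket where they stand.

Things in the scene. Friction and masses are not known exactly. Their poses are not given: they have to be found in the camera images.
- press: Heavy green cast tortilla press, fixed. Origin: on the board, on the upright axis of its hold-down well; z up. Its round plates (190 mm across, 44 mm high, lever over them up to 85 mm) lie towards its own +x, centred 165 mm from the origin. The well is a round upright tube, outside 72 mm, bore 50 mm, mouth 110 mm above the board.
- well_mouth (a point): Centre of the well's mouth, on its axis, 110 mm above the board.
- well_slot (a point): Centre, on the well's axis, of the top of a brass plate 27 mm above the board, 6 mm thick, with a straight slot 16 mm wide right across the bore. The slot's direction differs each time: within 0.45 rad either side of the press's x axis, to be felt or seen. The screw's foot rests on the plate until its bar is within about 0.14 rad of the slot's direction; then it can be lowered through.
- thread_start (a point): Point on the well's axis, 12 mm above the board: once through the slot the foot's underside meets two thread ramps here. Turned clockwise (seen from above) it goes under the plate and may sink 6 mm per rad; about 1.0 rad from the slot's middle the collar meets the mouth, foot 6 mm above the board. Dead stop about 1.7 rad clockwise of the slot's middle; anticlockwise is blocked.
- cover (a joint): Angle (rad) of the aluminium cover over the well: 0 = centred over the mouth; grows as it turns clockwise seen from above, to a stop at 2.3. It stays where left (friction about 0.06 N m). Disc 64 mm across, 6 mm thick, underside 111 mm above the board, centre 52 mm from the pivot. Just clear of the screw's collar at 1.4, well clear from 1.6.
- cover_knob (a point): Black upright round knob on the cover for pushing it, 16 mm diameter, from 117 to 149 mm above the board; the point is on its axis, 133 mm above the board, 66 mm from the pivot axis.
- cover_pivot (a point): Vertical pivot axis of the cover, 52 mm from the well's axis towards the press's own +y; the point is 117 mm above the board. The pivot's boss is 24 mm across and reaches 119 mm.
- stand: Light wooden block 100 x 100 x 110 mm high with a 50 mm upright through hole in the middle, fixed. Origin: centre of its underside. The screw hangs in it by its collar.
- screw: Steel screw, red wing, 152 mm, 0.25 to 0.5 kg, loose, upright in the stand, foot 6 mm above the board. Origin: centre of its foot's underside, z up. Foot: cross bar 42 (x) x 10 (y) x 7 mm high; 14 mm neck; shank 26 mm across from 31 mm up; collar 64 mm across from 104 to 112 mm; wing 60 mm along x (parallel to the bar), 16 mm thick, 112 to 152 mm. Half a turn makes no difference.
- screw_wing (a point): Middle of the screw's red wing, on its axis, 132 mm above the foot's underside.
- cup: Aluminium measuring cup with a handle, 76 mm across, 80 mm high, loose. Origin: centre of its underside. Leave alone.
- pitcher: White and blue ceramic pitcher, 132 mm across, 190 mm high, loose. Origin: centre of its underside. Leave alone.
- basket: Orange and yellow woven-look tortilla basket, 210 mm across, 107 mm high to the top of its lid knob, loose. Origin: centre of its underside. Leave alone.
Not all that is in view belongs to the job. Leave any purple or yellow look-alike of the screw alone.

How it is judged (in metres and radians):
On the way, in this order (a step that is already met when the one before it is completed fails the run):
1. the cover is swung clear of the well (joint above 1.4 rad) (value of joint cover above 1.4 rad), for 0.1 s.
2. the screw's foot has dropped through the slot, upright (foot less than 16 mm above the board, within 6 mm of the well's axis, tilt below 0.1 rad) (z of screw in the frame of press below 0.016 m and horizontal distance between screw and well_mouth below 0.006 m and angle between screw's own z axis and vertical below 0.1 rad), for 0.1 s.
At the end, for the whole second after the job is handed in: The screw stands upright in the well (tilt below 0.04 rad, foot within 5 mm of the well's axis), turned home so that its collar is on the mouth of the well (foot less than 8 mm above the board, i.e. collar gap below 2 mm), released and at rest; the cover is still swung aside (above 1.3 rad) (value of joint cover above 1.3 rad and z of screw in the frame of press below 0.008 m and horizontal distance between screw and well_mouth below 0.005 m and angle between screw's own z axis and vertical below 0.04 rad and linear speed of screw below 0.02 m/s and contact force between the fingers and screw below 0.1 N); the robot touches nothing.
It fails at once if the screw is forced: more than 80 N between screw and press (contact force between screw and press above 80 N).
It fails at once if the cup is moved more than 30 mm (distance of cup from where it was at the start of the episode above 0.03 m).
It fails at once if the pitcher is moved more than 30 mm or tipped (distance of pitcher from where it was at the start of the episode above 0.03 m or angle between pitcher's own z axis and vertical above 0.3 rad).
It fails at once if the basket is moved more than 30 mm (distance of basket from where it was at the start of the episode above 0.03 m).
It also fails if it takes over 64 s, if anything falls off the work surface, if the arm or the gripper's body presses on something with over 40 N, if the wrist force passes 120 N, or if a joint passes its speed limit or range.

## Robot

A 6-joint arm with a two-finger parallel gripper is mounted at the origin on the work surface. World frame = base frame: x ahead of the robot, y to its left, z up, the work surface at z = 0. Lengths are in m, angles in degrees, forces in N, time in s.
With the tool pointing down it reaches from about 0.35 to 0.95 m from the base axis. Payload 17.4 kg.
Tool frame: the origin (TCP) lies at the very end of the fingers, on their centre line; the grasp point (between the pads) lies manip.hold_point_z behind it (manip.hold_point_z is the distance from the TCP to the grasp point, in m); z points along the fingers, y is the direction in which the jaws open and shut (so a half turn about z gives the same grasp; the last joint's range is limited). The gripper opens to 93 mm and grips with 3 to 60 N. Pads are 15 mm wide; open, the fingers measure 128 mm over their backs; the gripper's body (75 mm by 188 mm) begins 65 mm behind the grasp point.
Start: joints at [-72.926, 6.646, 82.598, -0, 90.757, -2.166], TCP at [0.222, -0.637, 0.219] pointing down, gripper open.
Joint ranges: [-162.19, 162.19], [-47.58, 125.68], [4.15, 143.07], [-65.23, 245.23], [0.69, 171.88], [-170.13, 170.13]. Speed limits (degrees/s): [108.29, 108.29, 127.2, 180, 180, 180].

## Interface

Orientations are given as [roll, pitch, yaw] about the fixed x, y, z axes, in that order (R = Rz(yaw) Ry(pitch) Rx(roll)).
In Python, from bench import manip, grab_frame, get_calibration, models gives the robot as it stands. The module is installed in compiled form; this text tells all that it offers.
- The arm moves only by the tool arm_command, never from a script. Its argument "deltas" is a list of rows, each an object with "delta_pos": the shift along the tool's x, y, z each as a share of 200 mm, from -1 to 1, a list of three; "delta_rot": the turn, a rotation vector about the tool's x, y, z each as a share of pi rad, from -1 to 1, a list of three; "grip": the gripper command: -1 is fully open, 1 is shut, values between are in proportion. A call has 1 to 8 rows; each row is the pose to reach, as a shift and turn from the pose measured when the call began, along the tool's axes at that moment, turning the shorter way round; what a row does not reach only later rows make up. A row lasts 1/8 s, in which the tool goes at most 62.5 mm and 10.7 degrees, less where a joint would pass 70% of its speed; a pose out of reach is approached as far as the arm can. A call with a number of a shift or a turn outside -1 to 1 is refused whole. A call with a gripper value outside its range is refused whole. The fingers move at their own pace and stop on an object; "newtons" is the grip in N (left out, the last holds). Time passes only in rows, so rows that repeat a pose let the fingers close. It gives the time, the measured TCP pose, the force and the opening at its end, in the units of the state.
- manip.state(): the state, without advancing time (a new reading comes with each control period).
- grab_frame(name): name is "scene" or "side" or "wrist"; returns the picture (480x640x3 uint8, red, green, blue); there is no depth.
- get_calibration(name): a dict with "K" (3x3 intrinsics, pixels), "k1" (the pictures are not rectified: a ray, as slopes to the right and down, at radius r is drawn at 1 + k1 r^2 times it, then the intrinsics apply), "R" (3x3) and "t" (3): a world point X has camera coordinates R X + t. Camera axes: x right, y down, z forward; pixel columns grow to the right and rows downward; lengths in m; the calibration is good to about 2 mm. A picture is of the moment at which its call begins: read the wrist's pose just before it. get_calibration takes no time and is no camera call; for the wrist camera it gives the pose at the moment of the call.
- manip.job_done(): hands the job in, once; it reports no verdict.
Trained networks look in the newest picture that a camera, given by its name, has taken for a name from the list of things; names that differ only in an ending like _2 or _b are one class to them, and where a whole thing is asked for, a point or a joint stands for the part that bears it (a point fixed in the world has none). Each returns a list of dicts, best first, with "p" (0 to 1); they miss things now and then, are a little off and sometimes report something else, mostly with a low value. They report only what shows in the picture. A call takes as long as a camera call. They do not tell look-alikes from the thing itself.
- models.outline_of(name, camera): "region" (480x640 bool, what is visible of it).
- models.pinpoint(name, camera): "xyz" ([x, y, z] in m, in world coordinates, good to about 4 mm: a listed point, or the origin of a listed thing).
The state is a dict: "time_s": time; "q": joint angles; "joint_velocities": joint speeds; "joint_torque": joint torques, N m; "ee_pos": TCP position; "ee_rot": TCP orientation; "wrist_force": force on the tool from outside, world axes, zero at the start; "wrist_torque": the same for the moment, N m; "grip_width": finger opening in m.
Only numpy, scipy, OpenCV 4.12 (cv2) and the standard library are available. Lean on these libraries where they do the work, as an engineer would, in place of code of your own. Each camera call takes 0.05 s, during which the arm holds its last target.

## Working session

There is one attempt and no reset: what is moved stays moved. The work goes in short steps, Python scripts to look and compute and a tool call to move; the robot and the scene stay as the last step left them, time stands still between calls to the robot, and variables do not carry over. Pictures are saved under pics/ and viewed, and the job is handed in when it is done.

Besides the shell and the picture viewer there is one more tool, called after ">>>" as name([rows], argument=value, ...), one row to a line, values as JSON. arm_command: Moves the arm, as the interface text tells. Shift numbers are shares of 200 mm and turn numbers shares of pi rad, none past 1 either way. Its arguments: {"type":"object","properties":{"deltas":{"type":"array"},"newtons":{"type":"number"}},"required":["deltas"]}

```bash
mkdir -p pics; cat > h.py <<'E'
import numpy as np, cv2
from bench import manip, grab_frame, get_calibration, models
np.set_printoptions(precision=4, suppress=True)
def snap(cam,fn=None):
    c=get_calibration(cam); im=grab_frame(cam)
    if fn: cv2.imwrite('pics/'+fn+'.png',im[:,:,::-1])
    return im,c
def proj(c,X):
    X=np.atleast_2d(X); p=X@np.array(c['R']).T+np.array(c['t']); s=p[:,:2]/p[:,2:]
    s=s*(1+c['k1']*(s**2).sum(1,keepdims=True)); K=np.array(c['K']); return s@K[:2,:2].T+K[:2,2]
def ray(c,uv):
    K=np.array(c['K']); d=(np.array(uv,float)-K[:2,2])/[K[0,0],K[1,1]]; s=d.copy()
    for _ in range(20): s=d/(1+c['k1']*(s@s))
    R=np.array(c['R']); o=-R.T@np.array(c['t']); v=R.T@np.array([s[0],s[1],1]); return o,v/np.linalg.norm(v)
def atz(c,uv,z):
    o,v=ray(c,uv); return o+v*(z-o[2])/v[2]
def tri(obs):
    A=np.zeros((3,3));b=np.zeros(3)
    for c,uv in obs:
        o,v=ray(c,uv);P=np.eye(3)-np.outer(v,v);A+=P;b+=P@o
    return np.linalg.solve(A,b)
E
python3 - <<'E'
from h import *
print(manip.state(), manip.hold_point_z)
C={}
for cam in ['scene','side','wrist']:
    im,c=snap(cam,cam+'0'); print(cam,c['k1'],np.array(c['K']).tolist(),-np.array(c['R']).T@np.array(c['t']))
for cam in ['scene','side']:
  for n in ['press','well_mouth','cover_knob','cover_pivot','stand','screw','screw_wing','cup','pitcher','basket']:
    for r in models.pinpoint(n,cam)[:3]: print(cam,n,np.array(r['xyz']),round(r['p'],2))
print(manip.state()['time_s'])
E
```

```text
{'time_s': 0.0, 'q': array([-72.9253,   6.6727,  82.6365,   0.0013,  90.7543,  -2.165 ]), 'joint_velocities': array([-0.0116, -0.0169,  0.0432,  0.0377,  0.0892,  0.0353]), 'joint_torque': array([ -0.0053, -72.1269, -62.2612,   0.0776,   0.0238,  -0.0001]), 'ee_pos': array([ 0.2224, -0.6371,  0.2179]), 'ee_rot': array([-179.9366,   -0.0037,   19.2397]), 'wrist_force': array([0.008 , 0.4007, 0.9218]), 'wrist_torque': array([-0.0263,  0.0399, -0.0404]), 'grip_width': 0.0933400717438957} 0.0188
scene 0.03558457916119191 [[575.8259437007288, 0.0, 327.1280045789285], [0.0, 575.8259437007288, 246.14009477359778], [0.0, 0.0, 1.0]] [ 0.9706 -0.5132  1.1042]
side -0.08460408379461158 [[464.58140094114765, 0.0, 312.80542988448406], [0.0, 464.58140094114765, 224.44534712554656], [0.0, 0.0, 1.0]] [0.34   0.7834 0.9978]
wrist -0.027307883711715795 [[366.3780074939741, 0.0, 317.9411247495402], [0.0, 366.3780074939741, 237.93273768501697], [0.0, 0.0, 1.0]] [ 0.2897 -0.6142  0.3845]
scene press [ 0.5373 -0.0551 -0.0029] 0.63
scene well_mouth [ 0.5371 -0.0539  0.1102] 0.88
scene cover_knob [ 0.5239 -
[... 619 characters left out ...]
1 0.1416] 0.39
side press [ 0.5368 -0.0479 -0.0027] 0.6
side press [ 0.5409 -0.0531  0.0106] 0.57
side well_mouth [ 0.4437 -0.2879  0.0005] 0.69
side cover_knob [ 0.5197 -0.0592  0.129 ] 0.65
side cover_pivot [ 0.5545 -0.003   0.1157] 0.88
side stand [0.4954 0.2938 0.0047] 0.73
side stand [ 0.5366 -0.0514  0.1103] 0.7
side screw [0.4796 0.4321 0.0001] 0.94
side screw [ 0.3846  0.1758 -0.0023] 0.94
side screw [0.4933 0.2956 0.0069] 0.85
side screw_wing [0.3774 0.1741 0.1322] 0.96
side screw_wing [0.4902 0.2953 0.1371] 0.93
side screw_wing [0.4866 0.4382 0.1289] 0.85
side cup [ 0.4464 -0.2878 -0.0004] 0.59
side pitcher [0.4959 0.2945 0.0017] 0.47
side basket [ 0.7249  0.3435 -0.002 ] 0.85
1.15
```

View pics/scene0.png

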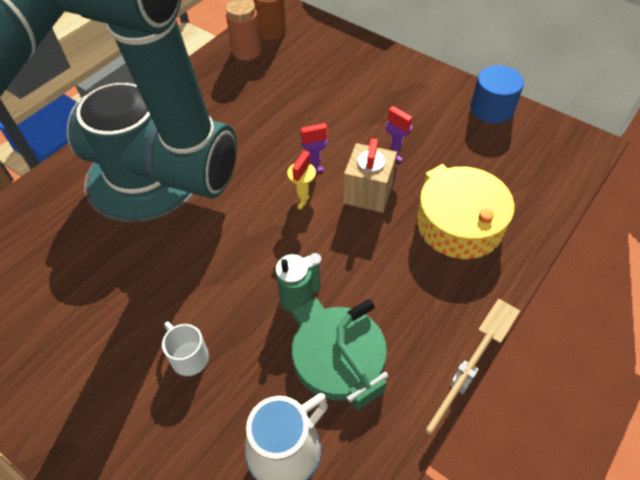

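View pics/side0.png

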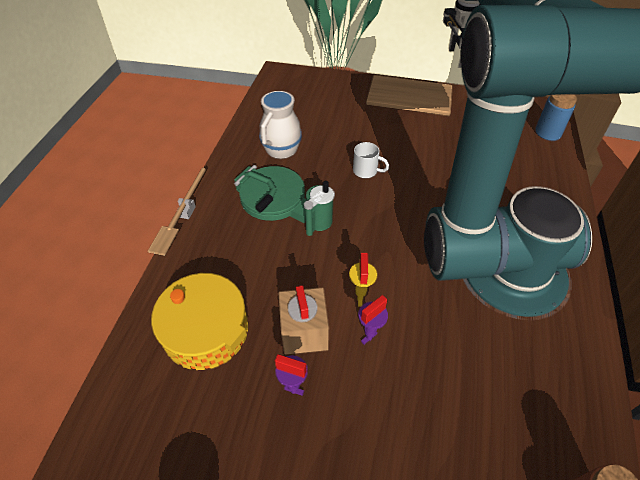

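```bash
cat >> h.py <<'E'
def to(x,y,z,yaw):
    from scipy.spatial.transform import Rotation as Ro
    s=manip.state(); R=Ro.from_euler('xyz',s['ee_rot'],degrees=True)
    d=R.inv().apply(np.array([x,y,z])-s['ee_pos'])/0.2
    T=Ro.from_euler('xyz',[180,0,yaw],degrees=True)
    r=(R.inv()*T).as_rotvec()/np.pi
    print('dpos',d.round(4),'drot',r.round(4))
E
python3 - <<'E'
from h import *
to(.30,-.40,.33,40)
to(.50,-.12,.30,60)
for n in ['screw_wing']:
  pass
c=get_calibration('scene')
print(proj(c,[[.4925,.295,.138]]),proj(get_calibration('side'),[[.4925,.295,.138]]))
# wing ends on images: scene top ridge
E
python3 - <<'E'
import cv2
a=cv2.imread('pics/scene0.png')[110:210,300:420]; b=cv2.imread('pics/side0.png')[260:360,250:400]
cv2.imwrite('pics/crop0.png',cv2.hconcat([cv2.resize(a,(360,300)),cv2.resize(b,(440,300))]))
E
```

```text
dpos [ 0.7572 -0.9924 -0.5568] drot [-0.      0.     -0.1153]
dpos [ 2.1628 -1.9846 -0.4068] drot [-0.     -0.     -0.2264]
[[370.7304 152.6584]] [[302.2618 302.8403]]
```

View pics/crop0.png

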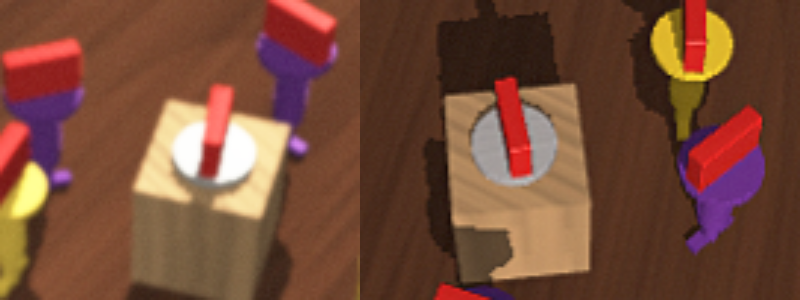

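The screw in the stand (steel collar, red wing at about (371,153) in the scene picture) is the target. The purple and yellow ones are look-alikes. I'm moving over to view the press.

>>> arm_command([
  {"delta_pos": [0.2, -0.25, -0.5], "delta_rot": [0, 0, -0.05], "grip": -1},
  {"delta_pos": [0.5, -0.65, -0.55], "delta_rot": [0, 0, -0.1], "grip": -1},
  {"delta_pos": [0.76, -0.99, -0.55], "delta_rot": [0, 0, -0.115], "grip": -1},
  {"delta_pos": [0.76, -0.99, -0.55], "delta_rot": [0, 0, -0.115], "grip": -1},
  {"delta_pos": [0.76, -0.99, -0.55], "delta_rot": [0, 0, -0.115], "grip": -1},
  {"delta_pos": [0.76, -0.99, -0.55], "delta_rot": [0, 0, -0.115], "grip": -1},
  {"delta_pos": [0.76, -0.99, -0.55], "delta_rot": [0, 0, -0.115], "grip": -1},
])

```text
time_s: 2.02
ee_pos: [0.3006, -0.4006, 0.3285]
ee_rot: [180.0, 0.0, 39.9]
wrist_force: [0.1, -1.7, 0.8]
grip_width: 0.0931
```

```bash
python3 - <<'E'
from h import *
s=manip.state();print(s['time_s'],s['ee_pos'],s['ee_rot'],s['wrist_force'])
to(.50,-.12,.30,60)
E
```

```text
2.025 [ 0.3006 -0.4006  0.3285] [179.9968   0.0116  39.9481] [ 0.0903 -1.7354  0.7845]
dpos [ 1.6652 -0.4354  0.1422] drot [ 0.      0.0001 -0.1114]
```

>>> arm_command([
  {"delta_pos": [0.3, -0.1, 0], "delta_rot": [0, 0, -0.03], "grip": 0},
  {"delta_pos": [0.6, -0.2, 0], "delta_rot": [0, 0, -0.06], "grip": 0.35},
  {"delta_pos": [0.8, -0.25, 0], "delta_rot": [0, 0, -0.1], "grip": 0.35},
  {"delta_pos": [1, -0.3, 0], "delta_rot": [0, 0, -0.11], "grip": 0.35},
  {"delta_pos": [1, -0.3, 0], "delta_rot": [0, 0, -0.11], "grip": 0.35},
  {"delta_pos": [1, -0.3, 0], "delta_rot": [0, 0, -0.11], "grip": 0.35},
])

```text
time_s: 2.78
ee_pos: [0.4152, -0.2271, 0.3279]
ee_rot: [-179.9, 0.0, 59.7]
wrist_force: [0.2, -0.1, 0.4]
grip_width: 0.0375
```

>>> arm_command([
  {"delta_pos": [0.3, -0.05, 0.07], "delta_rot": [0, 0, 0], "grip": 0.35},
  {"delta_pos": [0.6, -0.13, 0.14], "delta_rot": [0, 0, 0], "grip": 0.35},
  {"delta_pos": [0.67, -0.13, 0.14], "delta_rot": [0, 0, 0], "grip": 0.35},
  {"delta_pos": [0.67, -0.13, 0.14], "delta_rot": [0, 0, 0], "grip": 0.35},
])

```text
time_s: 3.28
ee_pos: [0.4605, -0.099, 0.3]
ee_rot: [-179.9, 0.1, 59.7]
wrist_force: [0.1, -0.2, -0.1]
grip_width: 0.0298
```

```bash
python3 - <<'E'
from h import *
s=manip.state();print(s['time_s'],s['ee_pos'],s['ee_rot'],s['wrist_force'],s['grip_width'])
im,c=snap('wrist','w1')
for n in ['well_mouth','cover_knob','cover_pivot','press']:
    for r in models.pinpoint(n,'wrist')[:2]: print(n,np.array(r['xyz']),round(r['p'],2), proj(c,r['xyz']))
E
```

```text
3.275 [ 0.4605 -0.099   0.3   ] [-179.9353    0.0508   59.6963] [ 0.0651 -0.2315 -0.0774] 0.029828881553765233
well_mouth [ 0.5364 -0.0542  0.1091] 0.91 [[362.8932 135.0579]]
cover_knob [ 0.5225 -0.0585  0.1325] 0.74 [[354.5498 147.0893]]
cover_pivot [0.5541 0.003  0.1176] 0.7 [[350.6129  66.5186]]
press [ 0.5345 -0.0505  0.    ] 0.89 [[349.6154 134.7   ]]
press [ 0.5382 -0.0533  0.1102] 0.42 [[364.2594 133.1819]]
```

View pics/w1.png

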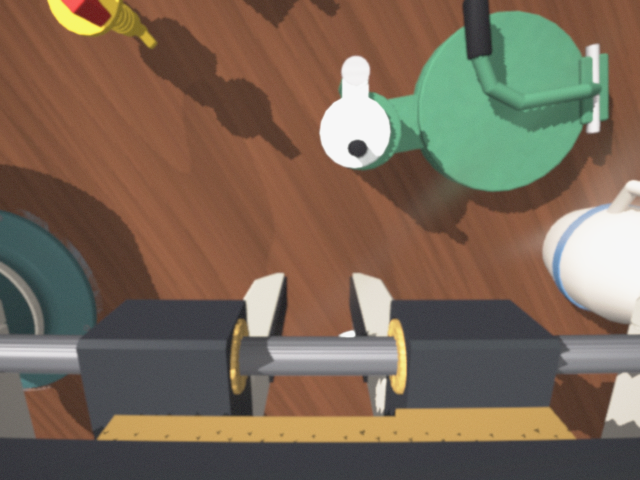

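The wrist view agrees with the scene: knob at pixel (357,148), pivot at (352,70). I'm straddling the knob.

```bash
python3 - <<'E'
from h import *
to(.522,-.0585,.20,61.3)
to(.522,-.0585,.128,61.3)
E
```

```text
dpos [0.3341 0.163  0.5005] drot [-0.0002  0.0002 -0.0095]
dpos [0.3344 0.1632 0.8605] drot [-0.0002  0.0002 -0.0095]
```

>>> arm_command([
  {"delta_pos": [0.2, 0.1, 0.2], "delta_rot": [0, 0, -0.01], "grip": 0.35},
  {"delta_pos": [0.334, 0.163, 0.4], "delta_rot": [0, 0, -0.01], "grip": 0.35},
  {"delta_pos": [0.334, 0.163, 0.5], "delta_rot": [0, 0, -0.01], "grip": 0.35},
  {"delta_pos": [0.334, 0.163, 0.5], "delta_rot": [0, 0, -0.01], "grip": 0.35},
  {"delta_pos": [0.334, 0.163, 0.65], "delta_rot": [0, 0, -0.01], "grip": 0.35},
  {"delta_pos": [0.334, 0.163, 0.8], "delta_rot": [0, 0, -0.01], "grip": 0.35},
  {"delta_pos": [0.334, 0.163, 0.86], "delta_rot": [0, 0, -0.01], "grip": 0.35},
  {"delta_pos": [0.334, 0.163, 0.86], "delta_rot": [0, 0, -0.01], "grip": 0.35},
])

```text
time_s: 4.53
ee_pos: [0.522, -0.059, 0.1291]
ee_rot: [-180.0, 0.0, 61.3]
wrist_force: [0.6, -0.9, 0.9]
grip_width: 0.0306
```

```bash
python3 - <<'E'
from h import *
s=manip.state();print(s['time_s'],s['ee_pos'],s['ee_rot'],s['wrist_force'],s['grip_width'])
im,c=snap('wrist','w2')
P=np.array([.5542,0.0])
for th in range(0,112,14):
    a=np.radians(-118.7-th); p=P+.0665*np.array([np.cos(a),np.sin(a)])
    to(p[0],p[1],.128,61.3-th)
E
```

```text
4.525 [ 0.522  -0.059   0.1291] [-179.9965    0.0194   61.3466] [ 0.5628 -0.9228  0.9325] 0.030573810122528956
dpos [ 0.0026 -0.0016  0.0084] drot [0.0003 0.     0.0003]
dpos [ 0.0126 -0.082   0.0084] drot [ 0.0003 -0.      0.0781]
dpos [ 0.0417 -0.1576  0.0083] drot [ 0.0003 -0.      0.1559]
dpos [ 0.0883 -0.224   0.0083] drot [ 0.0002 -0.0001  0.2336]
dpos [ 0.1495 -0.2771  0.0082] drot [ 0.0002 -0.0001  0.3114]
dpos [ 0.2217 -0.3138  0.0082] drot [ 0.0002 -0.0001  0.3892]
dpos [ 0.3007 -0.332   0.0082] drot [ 0.0002 -0.0002  0.467 ]
dpos [ 0.3817 -0.3305  0.0082] drot [ 0.0002 -0.0002  0.5448]
```

View pics/w2.png

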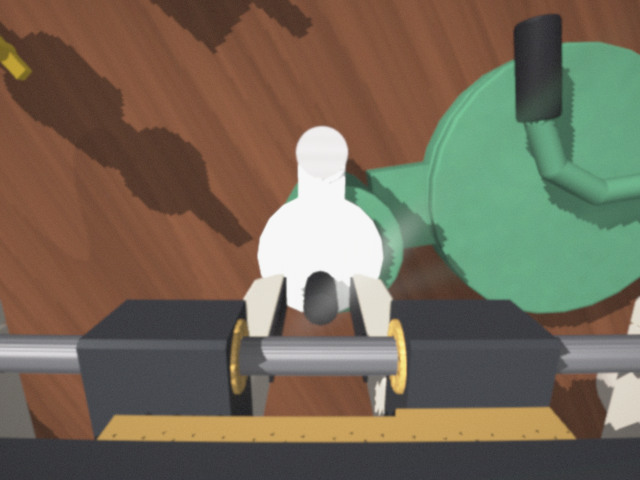

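The knob at (320,297) sits between the fingers. I'm sweeping it clockwise around the pivot.

>>> arm_command([
  {"delta_pos": [0.006, -0.058, 0], "delta_rot": [0, 0, 0.055], "grip": 0.35},
  {"delta_pos": [0.022, -0.114, 0], "delta_rot": [0, 0, 0.11], "grip": 0.35},
  {"delta_pos": [0.047, -0.168, 0], "delta_rot": [0, 0, 0.167], "grip": 0.35},
  {"delta_pos": [0.08, -0.216, 0], "delta_rot": [0, 0, 0.222], "grip": 0.35},
  {"delta_pos": [0.121, -0.257, 0], "delta_rot": [0, 0, 0.278], "grip": 0.35},
  {"delta_pos": [0.168, -0.29, 0], "delta_rot": [0, 0, 0.333], "grip": 0.35},
  {"delta_pos": [0.222, -0.314, 0], "delta_rot": [0, 0, 0.389], "grip": 0.35},
  {"delta_pos": [0.278, -0.329, 0], "delta_rot": [0, 0, 0.444], "grip": 0.35},
])

```text
time_s: 5.58
ee_pos: [0.4918, 0.0215, 0.1316]
ee_rot: [-180.0, -0.2, -18.9]
wrist_force: [1.8, -2.1, 0.1]
grip_width: 0.0301
```

```bash
python3 - <<'E'
from h import *
s=manip.state();print(s['time_s'],s['ee_pos'],s['ee_rot'],s['wrist_force'],s['grip_width'])
im,c=snap('wrist','w3')
P=np.array([.5542,0.0])
for th in (80,90,98,106):
    a=np.radians(-118.7-th); p=P+.0665*np.array([np.cos(a),np.sin(a)])
    to(p[0],p[1],.128,61.3-th)
E
```

```text
5.575 [0.4918 0.0215 0.1316] [-179.9822   -0.1859  -18.8998] [ 1.8493 -2.1009  0.0528] 0.0300618552978673
dpos [-0.0022  0.0066  0.0176] drot [-0.0002 -0.001  -0.0041]
dpos [ 0.0021 -0.0512  0.0176] drot [-0.0003 -0.0009  0.0514]
dpos [ 0.0127 -0.0964  0.0177] drot [-0.0004 -0.0009  0.0959]
dpos [ 0.0295 -0.1396  0.0178] drot [-0.0005 -0.0009  0.1403]
```

View pics/w3.png

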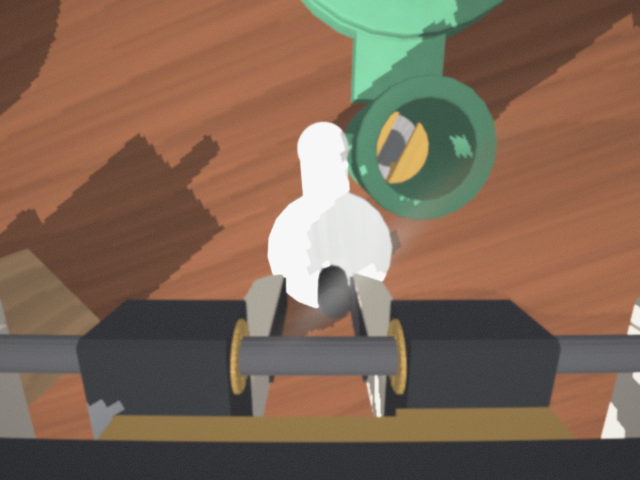

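The bore and the brass plate with its slot are visible at (400,145). I'm pushing the cover a little further.

>>> arm_command([
  {"delta_pos": [0.002, -0.051, 0.01], "delta_rot": [0, 0, 0.05], "grip": 0.35},
  {"delta_pos": [0.013, -0.096, 0.01], "delta_rot": [0, 0, 0.096], "grip": 0.35},
  {"delta_pos": [0.03, -0.14, 0.01], "delta_rot": [0, 0, 0.14], "grip": 0.35},
  {"delta_pos": [0.03, -0.14, 0.01], "delta_rot": [0, 0, 0.14], "grip": 0.35},
  {"delta_pos": [0.03, -0.14, -0.2], "delta_rot": [0, 0, 0.14], "grip": 0.35},
  {"delta_pos": [0.03, -0.14, -0.5], "delta_rot": [0, 0, 0.14], "grip": -0.2},
  {"delta_pos": [0.03, -0.14, -0.75], "delta_rot": [0, 0, 0.14], "grip": -0.2},
  {"delta_pos": [0.03, -0.14, -0.75], "delta_rot": [0, 0, 0.14], "grip": -0.2},
])

```text
time_s: 6.62
ee_pos: [0.5073, 0.0465, 0.2865]
ee_rot: [-179.6, -0.4, -44.4]
wrist_force: [0.9, -0.2, -0.1]
grip_width: 0.0538
```

```bash
python3 - <<'E'
from h import *
s=manip.state();print(s['time_s'],s['ee_pos'],s['ee_rot'],s['wrist_force'],s['grip_width'])
im,c=snap('wrist','w4')
for n in ['well_mouth','cover_knob','cover_pivot','well_slot','thread_start']:
    for r in models.pinpoint(n,'wrist')[:2]: print(n,np.array(r['xyz']),round(r['p'],2), proj(c,r['xyz']))
print(proj(c,[.537,-.054,.027]))
to(.47,-.04,.26,-45)
E
```

```text
6.625 [0.5073 0.0465 0.2865] [-179.5989   -0.407   -44.3549] [ 0.9455 -0.155  -0.0868] 0.053761001829918956
well_mouth [ 0.5386 -0.0538  0.1071] 0.7 [[375.5143 118.7617]]
cover_knob [ 0.5357 -0.0538  0.108 ] 0.34 [[377.8201 121.102 ]]
cover_pivot [0.5026 0.0388 0.1331] 0.36 [[329.8285 222.671 ]]
well_slot [ 0.5365 -0.0528  0.0302] 0.93 [[366.0957 125.5295]]
thread_start [ 0.5377 -0.0535  0.0143] 0.82 [[364.1849 124.9976]]
thread_start [0.5054 0.0439 0.1348] 0.25 [[323.5567 224.7693]]
[[366.2427 124.5586]]
dpos [0.1753 0.4361 0.1018] drot [-0.0002 -0.0004  0.0023]
```

View pics/w4.png

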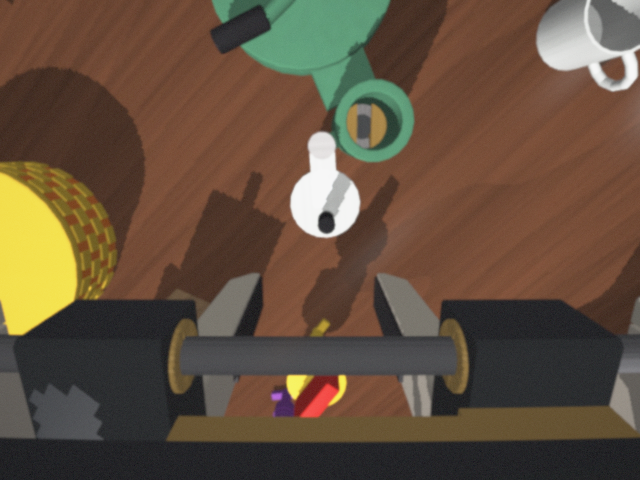

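```bash
python3 - <<'E'
from h import *
to(.484,-.004,.22,-44)
E
```

```text
dpos [0.0986 0.2589 0.3018] drot [-0.0002 -0.0004 -0.0032]
```

>>> arm_command([
  {"delta_pos": [0.05, 0.13, 0.15], "delta_rot": [0, 0, 0], "grip": -0.2},
  {"delta_pos": [0.099, 0.259, 0.3], "delta_rot": [0, 0, 0], "grip": -0.2},
  {"delta_pos": [0.099, 0.259, 0.3], "delta_rot": [0, 0, 0], "grip": -0.2},
  {"delta_pos": [0.099, 0.259, 0.3], "delta_rot": [0, 0, 0], "grip": -0.2},
])

```text
time_s: 7.42
ee_pos: [0.4843, -0.0039, 0.2208]
ee_rot: [-179.9, -0.1, -44.6]
wrist_force: [0.4, 0.1, 0.5]
grip_width: 0.0556
```

```bash
python3 - <<'E'
from h import *
s=manip.state();print(s['time_s'],s['ee_pos'],s['ee_rot'],s['wrist_force'],s['grip_width'])
im,c=snap('wrist','w5')
for n in ['well_mouth','cover_knob','cover_pivot','well_slot','press']:
    for r in models.pinpoint(n,'wrist')[:1]: print(n,np.array(r['xyz']),round(r['p'],2), proj(c,r['xyz']))
# rectified top view at plate height 0.027 centred (.537,-.054), 5px/mm, 60mm -> x right, y up
N=300;g=np.arange(N);X=.537+(g-N/2)/N*.06;Y=-.054-(g-N/2)/N*.06
def top(z):
    XX,YY=np.meshgrid(X,Y);p=proj(c,np.c_[XX.ravel(),YY.ravel(),np.full(N*N,z)]).astype(np.float32)
    return cv2.remap(im,p[:,0].reshape(N,N),p[:,1].reshape(N,N),cv2.INTER_CUBIC)
N=300;a=top(.027)
X=.537+(g-N/2)/N*.1;Y=-.054-(g-N/2)/N*.1
b=top(.11)
cv2.imwrite('pics/top5.png',cv2.hconcat([a,b])[:,:,::-1])
E
```

```text
7.425 [ 0.4843 -0.0039  0.2208] [-179.9368   -0.0789  -44.5705] [0.4018 0.0951 0.5338] 0.05557126224725727
well_mouth [ 0.5381 -0.051   0.1099] 0.8 [[313.4213 141.2739]]
cover_knob [0.5038 0.0415 0.1318] 0.69 [[256.4947 266.4123]]
cover_pivot [ 0.5541 -0.0005  0.1181] 0.61 [[248.5559 175.2767]]
well_slot [ 0.5344 -0.0524  0.0259] 0.56 [[318.4112 143.2481]]
press [ 0.5358 -0.0559 -0.0021] 0.68 [[319.9076 139.7119]]
```

View pics/top5.png

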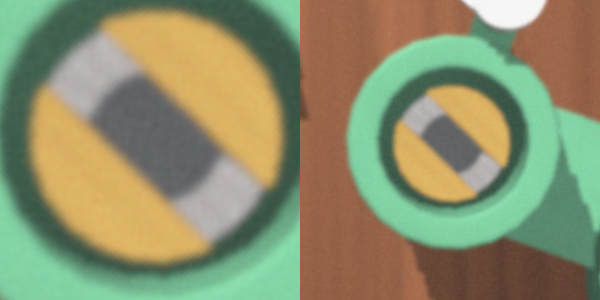

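View pics/w5.png

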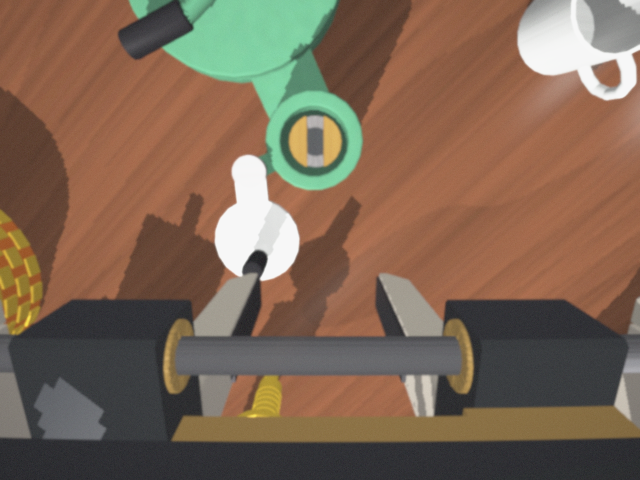

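```bash
cat >> h.py <<'E'
def topview(im,c,x0,y0,z,w,N=400):
    g=(np.arange(N)-N/2)/N*w; XX,YY=np.meshgrid(x0+g,y0-g)
    p=proj(c,np.c_[XX.ravel(),YY.ravel(),np.full(N*N,z)]).astype(np.float32)
    return cv2.remap(im,p[:,0].reshape(N,N),p[:,1].reshape(N,N),cv2.INTER_CUBIC)
E
python3 - <<'E'
from h import *
im=cv2.imread('pics/w5.png')[:,:,::-1].copy(); c=get_calibration('wrist')
x0,y0=.538,-.0515;N=400
a=topview(im,c,x0,y0,.027,.06); h=cv2.cvtColor(a,cv2.COLOR_RGB2HSV)
m=((h[...,1]>90)&(h[...,0]>12)&(h[...,0]<32)).astype(np.uint8)
n,l,st,ce=cv2.connectedComponentsWithStats(m)
s=.06/N
big=[i for i in range(1,n) if st[i,4]>3000]; print(st[big],ce[big])
pts=np.argwhere(m)[:,::-1].astype(np.int32); (cx,cy),r=cv2.minEnclosingCircle(pts); print('plate circle',x0+(cx-N/2)*s,y0-(cy-N/2)*s,r*s)
d=ce[big[0]]-ce[big[1]]; print('slot dir deg',(np.degrees(np.arctan2(-d[1],d[0]))+90)%180)
for i in big:
    cs,_=cv2.findContours((l==i).astype(np.uint8),cv2.RETR_EXTERNAL,cv2.CHAIN_APPROX_NONE); p=cs[0][:,0]-N/2
    u=np.array([np.cos(np.pi/4),np.sin(np.pi/4)]); 
    # straight edge points: near centre line
    for th in [np.degrees(np.arctan2(-d[1],d[0]))]:
        nn=d/np.linalg.norm(d)*(1 if i==big[0] else -1); pc=ce[i]-N/2
        q=p[(np.abs((p-pc)@[-nn[1],nn[0]])<80)&((p-pc)@nn<0)]
        v=cv2.fitLine(q.astype(np.float32),cv2.DIST_HUBER,0,.01,.01).ravel(); print('edge dir',np.degrees(np.arctan2(-v[1],v[0])), 'offset mm from ctr',(v[2:]@nn)*s*1000)
# mouth ring center in all cams
for cam in ['wrist','scene','side']:
    c=get_calibration(cam); im=cv2.imread('pics/w5.png')[:,:,::-1].copy() if cam=='wrist' else grab_frame(cam)
    if cam!='wrist': cv2.imwrite(f'pics/{cam}1.png',im[:,:,::-1])
    b=topview(im,c,x0,y0,.11,.1)
    cv2.imwrite(f'pics/m_{cam}.png',b[:,:,::-1])
ims=[cv2.resize(cv2.imread(f'pics/m_{k}.png'),(266,266)) for k in ['wrist','scene','side']]
cv2.imwrite('pics/mm.png',cv2.hconcat(ims))
E
```

```text
[[  130    28   243   238 27928]
 [   33   132   242   237 27666]] [[273.045  125.3305]
 [131.2197 270.1139]]
plate circle 0.5382822685241699 -0.051108708190917965 0.025686570739746093
slot dir deg 135.5913209576835
edge dir -44.96489 offset mm from ctr 8.083782182568303
edge dir -44.234253 offset mm from ctr 7.230252239211958
```

View pics/mm.png

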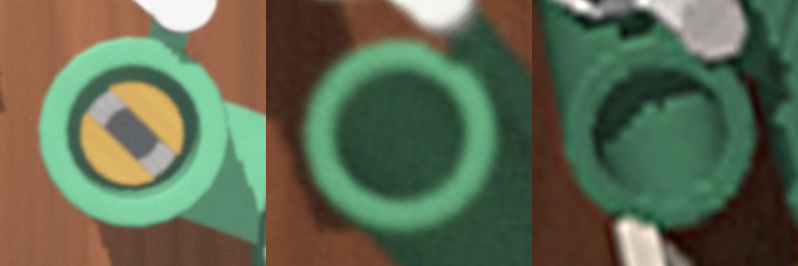

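Slot direction is about -44.6°, and the well axis is about (0.538, -0.0515). I'm viewing the screw from above with the wrist next.

```bash
python3 - <<'E'
from h import *
for k in ['scene','side']:
    im=cv2.imread(f'pics/{k}0.png'); c=get_calibration(k)
    cv2.imwrite(f'pics/s_{k}.png',topview(im,c,.4925,.295,.158,.12,390))
cv2.imwrite('pics/ss.png',cv2.hconcat([cv2.imread(f'pics/s_{k}.png') for k in ['scene','side']]))
E
```

```text
(no output)
```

View pics/ss.png

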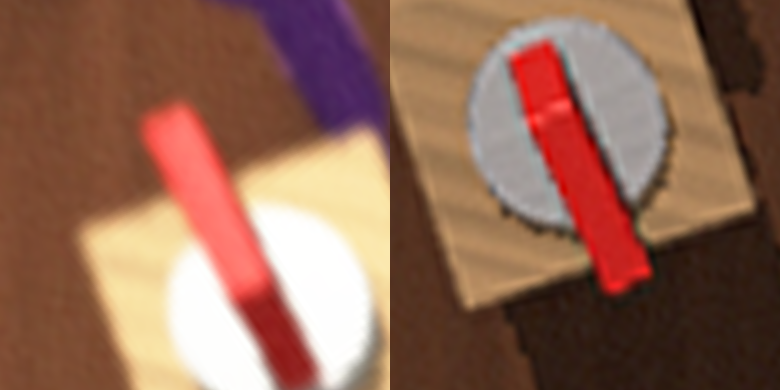

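```bash
python3 - <<'E'
from h import *
to(.528,.230,.28,116.5)
E
```

```text
dpos [-0.6638 -0.9871 -0.2971] drot [ 0.0006 -0.0005 -0.8948]
```

>>> arm_command([
  {"delta_pos": [-0.05, -0.1, -0.2], "delta_rot": [0, 0, -0.06], "grip": -0.2},
  {"delta_pos": [-0.15, -0.2, -0.3], "delta_rot": [0, 0, -0.12], "grip": -0.2},
  {"delta_pos": [-0.25, -0.35, -0.3], "delta_rot": [0, 0, -0.18], "grip": -0.2},
  {"delta_pos": [-0.35, -0.5, -0.3], "delta_rot": [0, 0, -0.24], "grip": -0.2},
  {"delta_pos": [-0.45, -0.65, -0.3], "delta_rot": [0, 0, -0.3], "grip": -0.2},
  {"delta_pos": [-0.55, -0.8, -0.3], "delta_rot": [0, 0, -0.36], "grip": -0.2},
  {"delta_pos": [-0.6, -0.9, -0.3], "delta_rot": [0, 0, -0.42], "grip": -0.2},
  {"delta_pos": [-0.66, -0.985, -0.3], "delta_rot": [0, 0, -0.48], "grip": -0.2},
])

```text
time_s: 8.82
ee_pos: [0.5284, 0.2302, 0.2804]
ee_rot: [179.9, -0.0, 41.8]
wrist_force: [0.6, -0.4, 0.0]
grip_width: 0.0552
```

```bash
python3 - <<'E'
from h import *
s=manip.state();print(s['time_s'],s['q'],s['ee_pos'],s['ee_rot'],s['wrist_force'],s['grip_width'])
to(.528,.230,.28,116.5)
E
```

```text
8.825 [21.0359 -6.247  89.85   -0.0516 96.3303 69.2798] [0.5284 0.2302 0.2804] [179.9284  -0.0443  41.7504] [ 0.6227 -0.3638  0.0198] 0.05523081518951034
dpos [-0.0023 -0.0004  0.0022] drot [ 0.0005  0.     -0.4153]
```

>>> arm_command([
  {"delta_pos": [0, 0, 0], "delta_rot": [0, 0, -0.06], "grip": -0.2},
  {"delta_pos": [0, 0, 0], "delta_rot": [0, 0, -0.12], "grip": -0.2},
  {"delta_pos": [0, 0, 0], "delta_rot": [0, 0, -0.18], "grip": -0.2},
  {"delta_pos": [0, 0, 0], "delta_rot": [0, 0, -0.24], "grip": -0.2},
  {"delta_pos": [0, 0, 0], "delta_rot": [0, 0, -0.3], "grip": -0.2},
  {"delta_pos": [0, 0, 0], "delta_rot": [0, 0, -0.36], "grip": -0.2},
  {"delta_pos": [0, 0, 0], "delta_rot": [0, 0, -0.415], "grip": -0.2},
  {"delta_pos": [0, 0, 0], "delta_rot": [0, 0, -0.415], "grip": -0.2},
])

```text
time_s: 9.82
ee_pos: [0.5284, 0.2304, 0.2804]
ee_rot: [179.9, 0.1, 116.4]
wrist_force: [0.3, 0.4, -0.2]
grip_width: 0.0561
```

```bash
python3 - <<'E'
from h import *
s=manip.state();print(s['time_s'],s['q'],s['ee_pos'],s['ee_rot'],s['wrist_force'],s['grip_width'])
im,c=snap('wrist','w6')
for n in ['screw','screw_wing','stand']:
    for r in models.pinpoint(n,'wrist')[:2]: print(n,np.array(r['xyz']),round(r['p'],2), proj(c,r['xyz']))
x0,y0,N=.4955,.294,400;s=.12/N
a=topview(im,c,x0,y0,.158,.12); cv2.imwrite('pics/sw.png',cv2.hconcat([a,topview(im,c,x0,y0,.118,.12)])[:,:,::-1])
h=cv2.cvtColor(a,cv2.COLOR_RGB2HSV); m=((h[...,1]>150)&((h[...,0]<6)|(h[...,0]>174))).astype(np.uint8)
n,l,st,ce=cv2.connectedComponentsWithStats(m)
for i in range(1,n):
    if st[i,4]>1500:
        p=np.argwhere(l==i)[:,::-1].astype(np.int32); (cx,cy),wh,an=cv2.minAreaRect(p)
        v=np.linalg.svd(p-p.mean(0),full_matrices=False)[2][0]
        print('wing',x0+(cx-N/2)*s,y0-(cy-N/2)*s,np.array(wh)*s*1000,an,'dir',np.degrees(np.arctan2(-v[1],v[0])))
E
```

```text
9.825 [21.0454 -6.2366 89.8431 -0.0527 96.3301 -5.3605] [0.5284 0.2304 0.2804] [179.9419   0.0581 116.4   ] [ 0.2689  0.3535 -0.241 ] 0.056111560215351186
screw [0.3821 0.1737 0.0029] 0.87 [[188.0757 188.8724]]
screw [ 0.4751  0.4332 -0.    ] 0.75 [[355.5255  14.6218]]
screw_wing [0.3418 0.2735 0.1338] 0.78 [[131.5387  75.4838]]
screw_wing [0.494  0.2922 0.1383] 0.77 [[312.5012 140.5649]]
wing 0.4955524047851562 0.2941749481201172 [59.2148 15.3099] 64.53665161132812 dir -64.73550921906651
```

View pics/sw.png

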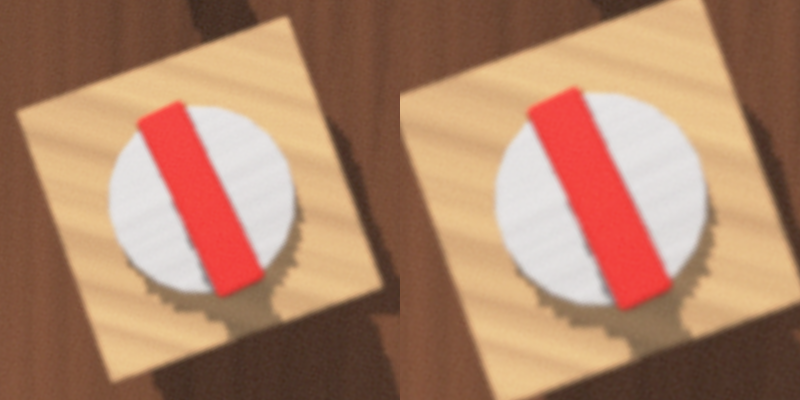

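View pics/w6.png

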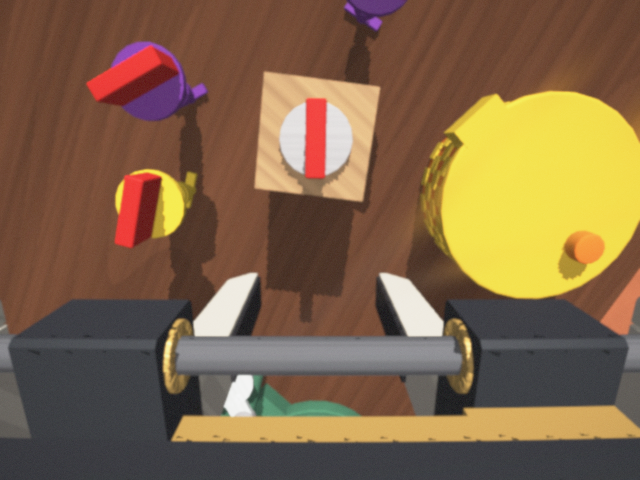

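```bash
python3 - <<'E'
from h import *
to(.4955,.294,.20,115.3)
to(.4955,.294,.125,115.3)
E
```

```text
dpos [ 0.359  -0.007   0.4017] drot [0.0003 0.0003 0.0054]
dpos [ 0.3593 -0.0074  0.7767] drot [0.0003 0.0003 0.0054]
```

>>> arm_command([
  {"delta_pos": [0.15, 0, 0.1], "delta_rot": [0, 0, 0.005], "grip": -0.2},
  {"delta_pos": [0.3, -0.005, 0.25], "delta_rot": [0, 0, 0.005], "grip": -0.2},
  {"delta_pos": [0.36, -0.007, 0.4], "delta_rot": [0, 0, 0.005], "grip": -0.2},
  {"delta_pos": [0.36, -0.007, 0.4], "delta_rot": [0, 0, 0.005], "grip": -0.2},
  {"delta_pos": [0.36, -0.007, 0.55], "delta_rot": [0, 0, 0.005], "grip": -0.2},
  {"delta_pos": [0.36, -0.007, 0.7], "delta_rot": [0, 0, 0.005], "grip": -0.2},
  {"delta_pos": [0.36, -0.007, 0.777], "delta_rot": [0, 0, 0.005], "grip": -0.2},
  {"delta_pos": [0.36, -0.007, 0.777], "delta_rot": [0, 0, 0.005], "grip": -0.2},
])

```text
time_s: 11.02
ee_pos: [0.4957, 0.2938, 0.1252]
ee_rot: [180.0, 0.1, 115.3]
wrist_force: [0.3, -0.2, 1.0]
grip_width: 0.0556
```

>>> arm_command([
  {"delta_pos": [0, 0, 0], "delta_rot": [0, 0, 0], "grip": 0.3},
  {"delta_pos": [0, 0, 0], "delta_rot": [0, 0, 0], "grip": 1},
  {"delta_pos": [0, 0, 0], "delta_rot": [0, 0, 0], "grip": 1},
  {"delta_pos": [0, 0, 0], "delta_rot": [0, 0, 0], "grip": 1},
  {"delta_pos": [0, 0, 0], "delta_rot": [0, 0, 0], "grip": 1},
  {"delta_pos": [0, 0, 0], "delta_rot": [0, 0, 0], "grip": 1},
], newtons=40)

```text
time_s: 11.78
ee_pos: [0.4957, 0.2939, 0.1253]
ee_rot: [180.0, 0.1, 115.3]
wrist_force: [-1.3, 0.3, 2.5]
grip_width: 0.0156
```

```bash
python3 - <<'E'
from h import *
s=manip.state();print(s['time_s'],s['q'],s['ee_pos'],s['ee_rot'],s['wrist_force'],s['wrist_torque'],s['grip_width'])
im,c=snap('wrist','w7')
E
```

```text
11.775 [ 28.1581  -3.3491 101.53    -0.0614  81.7943   2.8484] [0.4957 0.2939 0.1253] [179.9723   0.0595 115.3185] [-1.3353  0.2685  2.455 ] [-0.2329  0.1944  0.0317] 0.015566040892717476
```

View pics/w7.png

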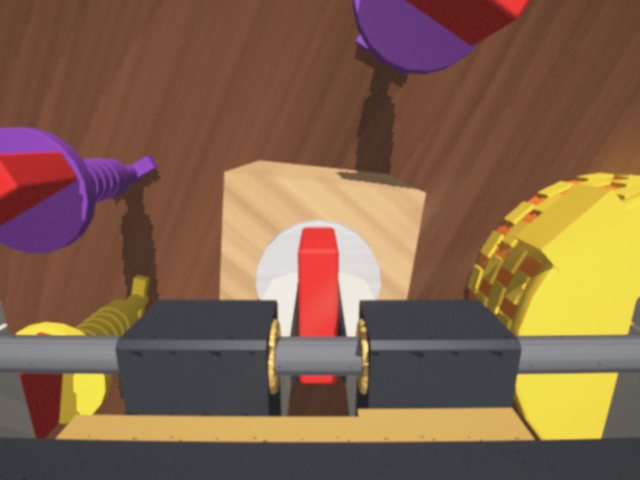

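>>> arm_command([
  {"delta_pos": [0, 0, -0.05], "delta_rot": [0, 0, 0], "grip": 1},
  {"delta_pos": [0, 0, -0.2], "delta_rot": [0, 0, 0], "grip": 1},
  {"delta_pos": [0, 0, -0.4], "delta_rot": [0, 0, 0], "grip": 1},
  {"delta_pos": [0, 0, -0.6], "delta_rot": [0, 0, 0], "grip": 1},
  {"delta_pos": [0, 0, -0.8], "delta_rot": [0, 0, 0], "grip": 1},
  {"delta_pos": [0, 0, -0.9], "delta_rot": [0, 0, 0], "grip": 1},
  {"delta_pos": [0, 0, -0.9], "delta_rot": [0, 0, 0], "grip": 1},
])

```text
time_s: 12.7
ee_pos: [0.4958, 0.2941, 0.306]
ee_rot: [179.9, 0.1, 115.3]
wrist_force: [0.0, 0.8, -4.6]
grip_width: 0.0158
```

```bash
python3 - <<'E'
from h import *
s=manip.state();print(s['time_s'],s['q'],s['ee_pos'],s['ee_rot'],s['wrist_force'],s['wrist_torque'],s['grip_width'])
to(.538,.12,.31,125)
to(.538,-.0515,.30,135.4)
im,c=snap('scene','sc2')
cv2.imwrite('pics/sc2c.png',cv2.resize(im[60:280,220:440],(600,600),interpolation=cv2.INTER_CUBIC)[:,:,::-1])
E
```

```text
12.7 [28.1714 -6.2629 87.5217 -0.0605 98.6333  2.851 ] [0.4958 0.2941 0.306 ] [179.8892   0.0544 115.3112] [ 0.0081  0.8437 -4.6357] [-0.0133 -0.1303  0.0399] 0.015794676507600216
dpos [-0.8771 -0.1812 -0.0194] drot [ 0.0006  0.0004 -0.0538]
dpos [-1.6523 -0.548   0.0306] drot [ 0.0006  0.0004 -0.1116]
```

View pics/sc2c.png

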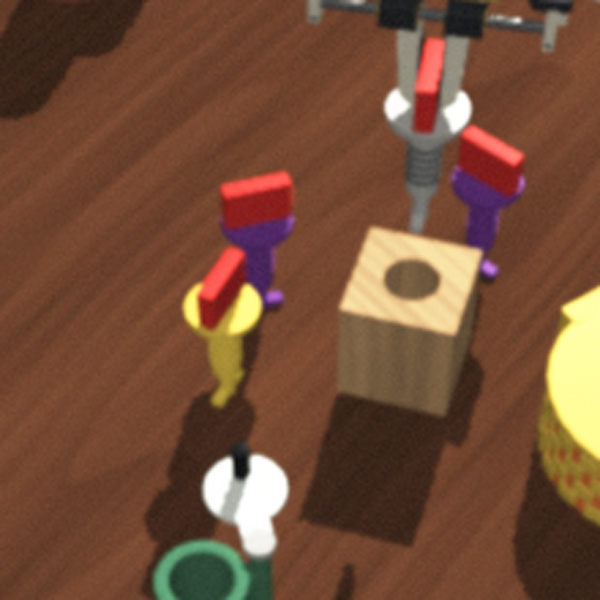

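The screw hangs upright from the gripper at about 4.6 N, and the stand is empty. I'm carrying it to the well.

>>> arm_command([
  {"delta_pos": [-0.08, -0.02, 0], "delta_rot": [0, 0, -0.01], "grip": 1},
  {"delta_pos": [-0.22, -0.05, 0], "delta_rot": [0, 0, -0.02], "grip": 1},
  {"delta_pos": [-0.4, -0.1, 0], "delta_rot": [0, 0, -0.03], "grip": 1},
  {"delta_pos": [-0.57, -0.13, 0], "delta_rot": [0, 0, -0.04], "grip": 1},
  {"delta_pos": [-0.73, -0.16, 0], "delta_rot": [0, 0, -0.05], "grip": 1},
  {"delta_pos": [-0.84, -0.18, 0], "delta_rot": [0, 0, -0.054], "grip": 1},
  {"delta_pos": [-0.877, -0.181, 0], "delta_rot": [0, 0, -0.054], "grip": 1},
])

```text
time_s: 13.62
ee_pos: [0.5377, 0.1189, 0.3026]
ee_rot: [-179.9, 0.0, 125.0]
wrist_force: [-0.4, 1.1, -4.4]
grip_width: 0.0155
```

```bash
python3 - <<'E'
from h import *
to(.538,-.0515,.30,135.4)
E
```

```text
dpos [-0.6991 -0.487   0.0145] drot [-0.0008 -0.0001 -0.058 ]
```

>>> arm_command([
  {"delta_pos": [-0.07, -0.05, 0], "delta_rot": [0, 0, -0.01], "grip": 1},
  {"delta_pos": [-0.2, -0.14, 0], "delta_rot": [0, 0, -0.02], "grip": 1},
  {"delta_pos": [-0.35, -0.24, 0], "delta_rot": [0, 0, -0.03], "grip": 1},
  {"delta_pos": [-0.5, -0.35, 0], "delta_rot": [0, 0, -0.045], "grip": 1},
  {"delta_pos": [-0.62, -0.43, 0.01], "delta_rot": [0, 0, -0.055], "grip": 1},
  {"delta_pos": [-0.69, -0.48, 0.014], "delta_rot": [0, 0, -0.058], "grip": 1},
  {"delta_pos": [-0.699, -0.487, 0.014], "delta_rot": [0, 0, -0.058], "grip": 1},
  {"delta_pos": [-0.699, -0.487, 0.014], "delta_rot": [0, 0, -0.058], "grip": 1},
])

```text
time_s: 14.62
ee_pos: [0.538, -0.0508, 0.2995]
ee_rot: [-179.8, -0.1, 135.4]
wrist_force: [0.0, -0.9, -3.7]
grip_width: 0.016
```

```bash
python3 - <<'E'
from h import *
s=manip.state();print(s['time_s'],s['q'],s['ee_pos'],s['ee_rot'],s['wrist_force'],s['wrist_torque'],s['grip_width'])
to(.538,-.0515,.25,135.4)
out=[]
for k in ['scene','side']:
    im,c=snap(k,k+'3'); 
    p=s['ee_pos']; f=p-[0,0,.119]
    uv=proj(c,[f,f+[0,0,.112],f+[0,0,.152],[.538,-.0515,.11]]); print(k,uv)
    u,v=uv[1].astype(int); out.append(cv2.resize(im[max(v-80,0):v+100,u-90:u+90],(400,400),interpolation=cv2.INTER_CUBIC))
    # mask out
    for n in ['screw','screw_wing']:
        for r in models.pinpoint(n,k)[:4]: print(n,np.array(r['xyz']),round(r['p'],2))
cv2.imwrite('pics/s3.png',cv2.hconcat(out)[:,:,::-1])
E
```

```text
14.625 [ -8.0508 -10.6436  92.0242  -0.0878  98.7716 -53.4584] [ 0.538  -0.0508  0.2995] [-179.8396   -0.0707  135.3942] [ 0.0476 -0.8703 -3.7491] [ 0.0242 -0.0881  0.015 ] 0.01597128277473317
dpos [-0.0029 -0.0017  0.2476] drot [-0.0009 -0.0004 -0.    ]
scene [[291.7957 252.187 ]
 [288.2734 216.8041]
 [286.8541 202.5742]
 [293.5256 271.8668]]
screw [ 0.5356 -0.0456  0.1805] 0.87
screw [0.477  0.4354 0.001 ] 0.57
screw [ 0.3396  0.2743 -0.0012] 0.57
screw [ 0.381   0.176  -0.0021] 0.54
screw_wing [0.4837 0.4345 0.1276] 0.93
screw_wing [ 0.5372 -0.0536  0.316 ] 0.85
screw_wing [0.3404 0.2764 0.1308] 0.58
screw_wing [0.3886 0.1728 0.1348] 0.49
side [[318.1536 174.9677]
 [317.9164 140.4791]
 [317.8214 126.8773]
 [318.3332 194.1089]]
screw [ 0.4806  0.4332 -0.0004] 0.97
screw [ 0.3861  0.1714 -0.0016] 0.88
screw [ 0.5341 -0.0508  0.1798] 0.78
screw [0.3456 0.2778 0.0019] 0.58
screw_wing [0.3364 0.2726 0.1335] 0.93
screw_wing [0.3795 0.1727 0.1323] 0.9
screw_wing [0.4868 0.4375 0.1296] 0.81
screw_wing [ 0.5367 -0.0522  0.313 ] 0.76
```

View pics/s3.png

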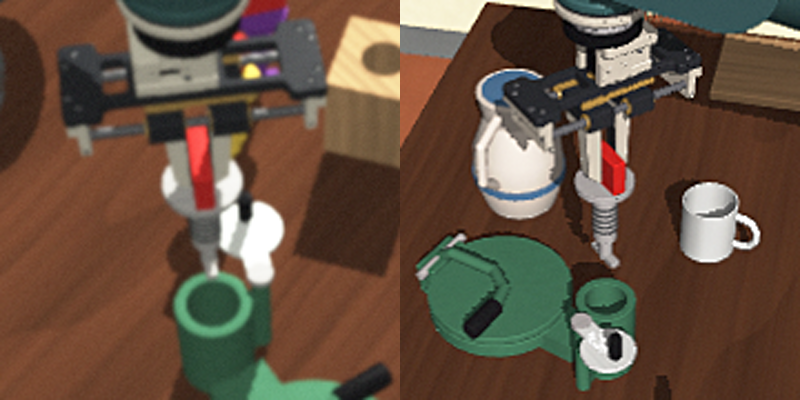

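>>> arm_command([
  {"delta_pos": [-0.003, -0.002, 0.08], "delta_rot": [-0.001, 0, 0], "grip": 1},
  {"delta_pos": [-0.003, -0.002, 0.18], "delta_rot": [-0.001, 0, 0], "grip": 1},
  {"delta_pos": [-0.003, -0.002, 0.28], "delta_rot": [-0.001, 0, 0], "grip": 1},
  {"delta_pos": [-0.003, -0.002, 0.36], "delta_rot": [-0.001, 0, 0], "grip": 1},
  {"delta_pos": [-0.003, -0.002, 0.44], "delta_rot": [-0.001, 0, 0], "grip": 1},
  {"delta_pos": [-0.003, -0.002, 0.48], "delta_rot": [-0.001, 0, 0], "grip": 1},
  {"delta_pos": [-0.003, -0.002, 0.48], "delta_rot": [-0.001, 0, 0], "grip": 1},
])

```text
time_s: 15.8
ee_pos: [0.5378, -0.0519, 0.2037]
ee_rot: [180.0, -0.0, 135.4]
wrist_force: [0.0, 0.0, -2.7]
grip_width: 0.0155
```

```bash
python3 - <<'E'
from h import *
s=manip.state();print(s['time_s'],s['ee_pos'],s['ee_rot'],s['wrist_force'],s['wrist_torque'],s['grip_width'])
to(.538,-.0515,.16,135.4)
E
```

```text
15.8 [ 0.5378 -0.0519  0.2037] [179.9829  -0.0485 135.4277] [ 0.0055  0.0023 -2.704 ] [ 0.0374 -0.1223  0.0346] 0.015503259159335576
dpos [0.0006 0.0018 0.2186] drot [ 0.0001 -0.0003  0.0002]
```

>>> arm_command([
  {"delta_pos": [0, 0, 0.06], "delta_rot": [0, 0, 0], "grip": 1},
  {"delta_pos": [0, 0, 0.12], "delta_rot": [0, 0, 0], "grip": 1},
  {"delta_pos": [0, 0, 0.18], "delta_rot": [0, 0, 0], "grip": 1},
  {"delta_pos": [0, 0, 0.22], "delta_rot": [0, 0, 0], "grip": 1},
  {"delta_pos": [0, 0, 0.22], "delta_rot": [0, 0, 0], "grip": 1},
])

```text
time_s: 16.42
ee_pos: [0.5376, -0.0518, 0.159]
ee_rot: [-180.0, -0.1, 135.4]
wrist_force: [0.8, 0.0, -3.7]
grip_width: 0.0159
```

>>> arm_command([
  {"delta_pos": [0, 0, 0.02], "delta_rot": [0, 0, 0], "grip": 1},
  {"delta_pos": [0, 0, 0.04], "delta_rot": [0, 0, 0], "grip": 1},
  {"delta_pos": [0, 0, 0.06], "delta_rot": [0, 0, 0], "grip": 1},
  {"delta_pos": [0, 0, 0.07], "delta_rot": [0, 0, 0], "grip": 1},
  {"delta_pos": [0, 0, 0.07], "delta_rot": [0, 0, 0], "grip": 1},
])

```text
time_s: 17.05
ee_pos: [0.5375, -0.0518, 0.1448]
ee_rot: [-180.0, -0.1, 135.4]
wrist_force: [0.3, -0.4, -3.6]
grip_width: 0.0158
```

```bash
python3 - <<'E'
from h import *
s=manip.state();print(s['time_s'],s['ee_pos'],s['ee_rot'],s['wrist_force'],s['wrist_torque'],s['grip_width'])
E
```

```text
17.05 [ 0.5375 -0.0518  0.1448] [-179.9779   -0.1059  135.428 ] [ 0.2933 -0.3724 -3.6372] [ 0.0254 -0.1228  0.0276] 0.015778074977797672
```

No contact at plate height, so the foot is entering the slot. I'm continuing gently.

>>> arm_command([
  {"delta_pos": [0, 0, 0.015], "delta_rot": [0, 0, 0], "grip": 1},
  {"delta_pos": [0, 0, 0.03], "delta_rot": [0, 0, 0], "grip": 1},
  {"delta_pos": [0, 0, 0.045], "delta_rot": [0, 0, 0], "grip": 1},
  {"delta_pos": [0, 0, 0.05], "delta_rot": [0, 0, 0], "grip": 1},
  {"delta_pos": [0, 0, 0.05], "delta_rot": [0, 0, 0], "grip": 1},
])

```text
time_s: 17.68
ee_pos: [0.5375, -0.0517, 0.1348]
ee_rot: [-180.0, -0.1, 135.4]
wrist_force: [-1.0, -0.8, -3.7]
grip_width: 0.0156
```

>>> arm_command([
  {"delta_pos": [0, 0, 0.01], "delta_rot": [0, 0, 0], "grip": 1},
  {"delta_pos": [0, 0, 0.018], "delta_rot": [0, 0, 0], "grip": 1},
  {"delta_pos": [0, 0, 0.018], "delta_rot": [0, 0, 0], "grip": 1},
])

```text
time_s: 18.05
ee_pos: [0.5375, -0.0518, 0.1311]
ee_rot: [-180.0, -0.1, 135.4]
wrist_force: [0.5, 0.2, -3.6]
grip_width: 0.0157
```

```bash
python3 - <<'E'
from h import *
s=manip.state();print(s['time_s'],s['ee_pos'],s['ee_rot'],s['wrist_force'],s['wrist_torque'],s['grip_width'])
E
```

```text
18.05 [ 0.5375 -0.0518  0.1311] [-179.9712   -0.1159  135.4246] [ 0.4868  0.202  -3.5509] [-0.0359 -0.1209 -0.0167] 0.01570140359100289
```

>>> arm_command([
  {"delta_pos": [0, 0, 0.005], "delta_rot": [0, 0, 0], "grip": 1},
  {"delta_pos": [0, 0, 0.005], "delta_rot": [0, 0, 0], "grip": 1},
])

```text
time_s: 18.3
ee_pos: [0.5376, -0.0517, 0.1305]
ee_rot: [-180.0, -0.1, 135.4]
wrist_force: [-1.5, 0.1, 1.3]
grip_width: 0.0157
```

```bash
python3 - <<'E'
from h import *
s=manip.state();print(s['time_s'],s['ee_pos'],s['ee_rot'],s['wrist_force'],s['wrist_torque'],s['grip_width'])
E
```

```text
18.3 [ 0.5376 -0.0517  0.1305] [-179.9894   -0.0923  135.4278] [-1.5446  0.133   1.252 ] [ 0.1076  0.0346 -0.0468] 0.015700789770174858
```

Contact felt at TCP z 0.1305, a 5 N step. I'm turning clockwise and sinking at 6 mm/rad.

>>> arm_command([
  {"delta_pos": [0, 0, 0.0015], "delta_rot": [0, 0, 0.028], "grip": 1},
  {"delta_pos": [0, 0, 0.004], "delta_rot": [0, 0, 0.056], "grip": 1},
  {"delta_pos": [0, 0, 0.007], "delta_rot": [0, 0, 0.084], "grip": 1},
  {"delta_pos": [0, 0, 0.007], "delta_rot": [0, 0, 0.084], "grip": 1},
])

```text
time_s: 18.8
ee_pos: [0.5377, -0.0518, 0.1292]
ee_rot: [-180.0, -0.1, 120.3]
wrist_force: [-0.2, -0.3, -1.1]
grip_width: 0.0157
```

```bash
python3 - <<'E'
from h import *
s=manip.state();print(s['time_s'],s['ee_pos'],s['ee_rot'],s['wrist_force'],s['wrist_torque'],s['grip_width'],s['q'])
E
```

```text
18.8 [ 0.5377 -0.0518  0.1292] [-179.9759   -0.0791  120.3296] [-0.238  -0.3229 -1.0554] [-0.019  -0.1317 -0.0554] 0.01568321618204259 [ -8.2328  -8.0767 105.5316   0.0472  82.6133 -38.5685]
```

>>> arm_command([
  {"delta_pos": [0, 0, 0.004], "delta_rot": [0, 0, 0.028], "grip": 1},
  {"delta_pos": [0, 0, 0.007], "delta_rot": [0, 0, 0.056], "grip": 1},
  {"delta_pos": [0, 0, 0.01], "delta_rot": [0, 0, 0.084], "grip": 1},
  {"delta_pos": [0, 0, 0.0125], "delta_rot": [0, 0, 0.112], "grip": 1},
  {"delta_pos": [0, 0, 0.0125], "delta_rot": [0, 0, 0.112], "grip": 1},
])

```text
time_s: 19.42
ee_pos: [0.5378, -0.0518, 0.1269]
ee_rot: [-180.0, -0.1, 100.3]
wrist_force: [-0.3, 0.1, 0.9]
grip_width: 0.0161
```

```bash
python3 - <<'E'
from h import *
s=manip.state();print(s['time_s'],s['ee_pos'],s['ee_rot'],s['wrist_force'],s['wrist_torque'],s['grip_width'],s['q'])
E
```

```text
19.425 [ 0.5378 -0.0518  0.1269] [-179.9752   -0.0542  100.307 ] [-0.2634  0.0729  0.8978] [ 0.0256 -0.1677  0.0151] 0.01614608324189571 [ -8.2297  -7.9997 105.6764   0.0439  82.3639 -18.5425]
```

>>> arm_command([
  {"delta_pos": [0, 0, 0.003], "delta_rot": [0, 0, 0.028], "grip": 1},
  {"delta_pos": [0, 0, 0.006], "delta_rot": [0, 0, 0.056], "grip": 1},
  {"delta_pos": [0, 0, 0.009], "delta_rot": [0, 0, 0.084], "grip": 1},
  {"delta_pos": [0, 0, 0.012], "delta_rot": [0, 0, 0.112], "grip": 1},
  {"delta_pos": [0, 0, 0.012], "delta_rot": [0, 0, 0.112], "grip": 1},
])

```text
time_s: 20.05
ee_pos: [0.5382, -0.0519, 0.1254]
ee_rot: [180.0, -0.0, 80.3]
wrist_force: [-0.0, 1.1, 6.4]
grip_width: 0.0158
```

```bash
python3 - <<'E'
from h import *
s=manip.state();print(s['time_s'],s['ee_pos'],s['ee_rot'],s['wrist_force'],s['wrist_torque'],s['grip_width'],s['q'])
E
```

```text
20.05 [ 0.5382 -0.0519  0.1254] [179.9667  -0.036   80.292 ] [-0.0169  1.1279  6.4454] [-0.1959  0.0092 -0.0685] 0.015836897577820218 [ -8.2285  -7.9405 105.7731   0.0355  82.1331   1.4747]
```

>>> arm_command([
  {"delta_pos": [0, 0, 0.002], "delta_rot": [0, 0, 0.028], "grip": 1},
  {"delta_pos": [0, 0, 0.003], "delta_rot": [0, 0, 0.056], "grip": 1},
  {"delta_pos": [0, 0, 0.003], "delta_rot": [0, 0, 0.056], "grip": 1},
])

```text
time_s: 20.42
ee_pos: [0.5384, -0.0521, 0.1253]
ee_rot: [179.9, -0.0, 70.4]
wrist_force: [-0.3, -1.1, 6.2]
grip_width: 0.0158
```

```bash
python3 - <<'E'
from h import *
s=manip.state();print(s['time_s'],s['ee_pos'],s['ee_rot'],s['wrist_force'],s['wrist_torque'],s['grip_width'],s['q'])
im,c=snap('scene','sc4');b,d=snap('side','si4')
u,v=proj(c,[.538,-.0515,.11])[0].astype(int);u2,v2=proj(d,[.538,-.0515,.11])[0].astype(int)
cv2.imwrite('pics/s4.png',cv2.hconcat([cv2.resize(im[v-50:v+50,u-50:u+50],(400,400),interpolation=2),cv2.resize(b[v2-50:v2+50,u2-50:u2+50],(400,400),interpolation=2)])[:,:,::-1])
E
```

```text
20.425 [ 0.5384 -0.0521  0.1253] [179.923   -0.0265  70.3855] [-0.2511 -1.1495  6.247 ] [-0.4317  0.1856 -0.0652] 0.015813727616289533 [ -8.2375  -7.939  105.7735   0.0109  82.0848  11.3756]
```

View pics/s4.png

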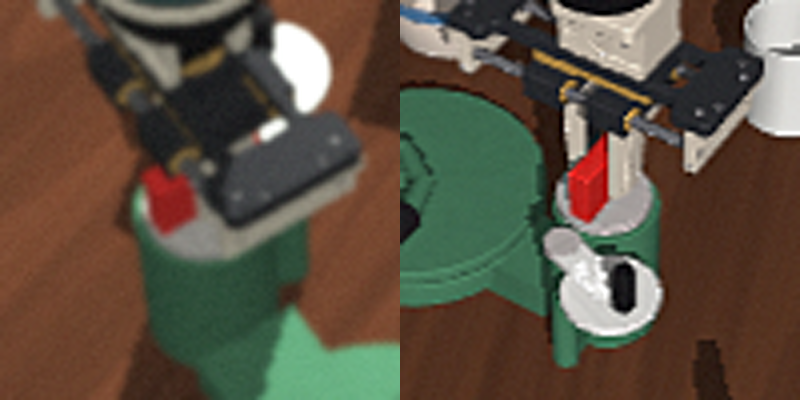

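Another 10° produced no further sink at the same force, so the collar is seated. A little more turn for safety, then I'll release.

>>> arm_command([
  {"delta_pos": [0, 0, 0], "delta_rot": [0, 0, 0.028], "grip": 1},
  {"delta_pos": [0, 0, 0.001], "delta_rot": [0, 0, 0.056], "grip": 1},
  {"delta_pos": [0, 0, 0.001], "delta_rot": [0, 0, 0.056], "grip": 1},
])

```text
time_s: 20.9
ee_pos: [0.5385, -0.0523, 0.1254]
ee_rot: [179.9, -0.0, 60.6]
wrist_force: [0.3, -1.9, 4.8]
grip_width: 0.016
```

```bash
python3 - <<'E'
from h import *
s=manip.state();print(s['time_s'],s['ee_pos'],s['ee_rot'],s['wrist_force'],s['wrist_torque'])
E
```

```text
20.9 [ 0.5385 -0.0523  0.1254] [179.9131  -0.0338  60.6081] [ 0.2653 -1.9145  4.8494] [-0.4174  0.2625 -0.0139]
```

>>> arm_command([
  {"delta_pos": [0, 0, 0], "delta_rot": [0, 0, 0], "grip": 0.4},
  {"delta_pos": [0, 0, 0], "delta_rot": [0, 0, 0], "grip": 0.0},
  {"delta_pos": [0, 0, 0], "delta_rot": [0, 0, 0], "grip": 0.0},
  {"delta_pos": [0, 0, 0], "delta_rot": [0, 0, 0], "grip": 0.0},
  {"delta_pos": [0, 0, -0.1], "delta_rot": [0, 0, 0], "grip": 0.0},
  {"delta_pos": [0, 0, -0.3], "delta_rot": [0, 0, 0], "grip": 0.0},
  {"delta_pos": [0, 0, -0.55], "delta_rot": [0, 0, 0], "grip": 0.0},
  {"delta_pos": [0, 0, -0.8], "delta_rot": [0, 0, 0], "grip": 0.0},
])

```text
time_s: 21.9
ee_pos: [0.5379, -0.0522, 0.2886]
ee_rot: [179.8, -0.1, 60.6]
wrist_force: [0.4, -0.2, 0.5]
grip_width: 0.0461
```

>>> arm_command([
  {"delta_pos": [-0.1, 0, -0.1], "delta_rot": [0, 0, 0], "grip": 0},
  {"delta_pos": [-0.3, 0, -0.1], "delta_rot": [0, 0, 0], "grip": 0},
  {"delta_pos": [-0.35, 0, -0.1], "delta_rot": [0, 0, 0], "grip": 0},
  {"delta_pos": [-0.35, 0, -0.1], "delta_rot": [0, 0, 0], "grip": 0},
])

```text
time_s: 22.4
ee_pos: [0.5034, -0.1133, 0.3092]
ee_rot: [179.8, -0.1, 60.6]
wrist_force: [0.3, 0.9, 0.2]
grip_width: 0.0463
```

```bash
python3 - <<'E'
from h import *
s=manip.state();print(s['time_s'],s['ee_pos'],s['ee_rot'],s['wrist_force'],s['wrist_torque'],s['grip_width'])
im,c=snap('wrist','w9')
for n in ['screw','screw_wing','cover_knob','cover_pivot']:
    for r in models.pinpoint(n,'wrist')[:2]: print(n,np.array(r['xyz']),round(r['p'],2), proj(c,r['xyz']))
b,d=snap('side','si5')
for n in ['screw','screw_wing','cup','pitcher','basket']:
    for r in models.pinpoint(n,'side')[:4]: print('side',n,np.array(r['xyz']),round(r['p'],2))
u2,v2=proj(d,[.538,-.0515,.11])[0].astype(int)
cv2.imwrite('pics/s5.png',cv2.hconcat([cv2.resize(im,(533,400)),cv2.resize(b[v2-40:v2+60,u2-33:u2+33],(266,400),interpolation=2)])[:,:,::-1])
E
```

```text
22.4 [ 0.5034 -0.1133  0.3092] [179.8102  -0.0806  60.5573] [0.2758 0.9329 0.1983] [-0.0513 -0.0467 -0.023 ] 0.04631818734808362
screw [ 0.54   -0.0504  0.0061] 0.93 [[317.1779 140.6003]]
screw [0.3828 0.179  0.0014] 0.73 [[106.7264  35.0212]]
screw_wing [ 0.5398 -0.0526  0.1396] 0.68 [[318.4345 142.1815]]
cover_knob [ 0.5535 -0.0014  0.1183] 0.21 [[303.9106  84.3657]]
cover_pivot [ 0.554  -0.0025  0.1159] 0.63 [[305.065   85.5908]]
side screw [0.3433 0.2781 0.0012] 0.81
side screw [0.4786 0.4316 0.0012] 0.8
side screw [0.3858 0.1733 0.0004] 0.59
side screw_wing [0.3404 0.2712 0.1317] 0.96
side screw_wing [ 0.5387 -0.0509  0.1361] 0.82
side screw_wing [0.4862 0.4357 0.1302] 0.8
side screw_wing [0.3806 0.173  0.1313] 0.78
side cup [ 0.444  -0.2884  0.0001] 0.78
side pitcher [ 0.7308 -0.3323 -0.0002] 0.77
side basket [ 0.7223  0.3404 -0.0007] 0.65
side basket [0.4963 0.2942 0.0012] 0.45
side basket [ 0.4467 -0.2895 -0.0009] 0.27
```

View pics/s5.png

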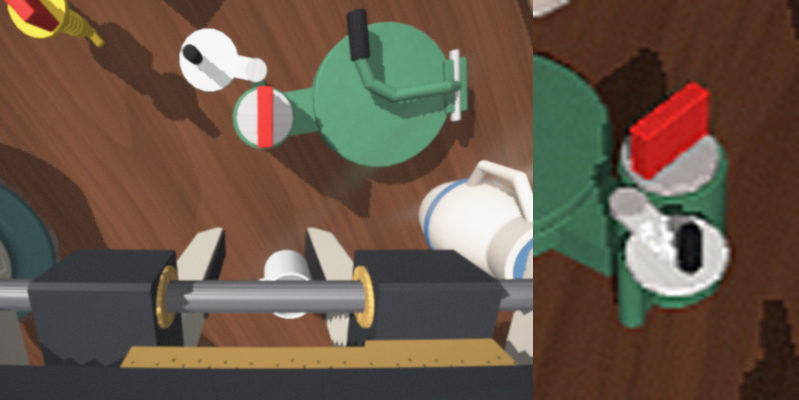

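The collar sits flat and centred on the mouth. TCP height at seating (0.1254) equals that at the stand grasp (0.1253), which puts the foot at about 6 mm. The cover is clear, so I'm handing in.

```bash
python3 -c "
from h import *
print(manip.job_done())"
```

```text
the job is handed in; nothing more can be done
None
```

The screw is fastened in the press and the job was handed in at about 22.8 s of the 64 s allowed; no verdict was reported.

- **Cover:** I swung it by its knob to about 1.95 rad, estimated from the knob and pivot positions in the images.
- **Insertion:** The slot measured about -44.6° in the camera view. The screw went down the well upright and through the slot without a measurable force. The thread start showed up as a step of about 5 N.
- **Turning home:** I turned it clockwise about 75° (1.3 rad). It stopped sinking at about 55° and stayed at the same height through the remaining 20°. The wrist felt at most about 6 N upward at the readings after each move, roughly 10 N of push once the screw's weight is counted.

**Last checks**
- **Depth:** The tool height when seated matched its height when I gripped the screw in the stand (0.1254 m against 0.1253 m). The network put the foot at 6.1 mm, so the collar should be home.
- **Position:** The screw's foot was within about 2–3 mm of the measured well axis, which is about the accuracy of the measurement. I judged the tilt only by eye.
- **Clearances:** The gripper was open and well clear. The side camera put the cup, basket and pitcher within about 5 mm of where they started.
- **Failed or disagreed:** In the final wrist picture the network confused the cover knob with the pivot (confidence 0.21). I confirmed the cover was still open by looking at the picture. The two wing-height readings differed by about 3.5 mm (0.140 and 0.136 m), either side of the expected 0.138 m.

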